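# Pump a vacuum board holder until its indicator pin is out

### The job

One of the two vacuum board holders on this repair bench has lost its vacuum: its indicator pin is down, while the other's orange pin stands fully out with the green foot showing. Work the pump of the one that is down by pressing its black plunger with the fingertips from above, all the way down and letting it spring all the way up each time, again and again until its pin stands fully out too, then let the plunger rise and move clear. Do not lift or shift either holder, touch neither pin, leave the other pump alone, and disturb nothing else on the bench.

Things in the scene. Friction and masses are not known exactly. Their poses are not given: they have to be found in the camera images.
- holder_a: Vacuum board holder, loose, 1.3 kg, on rubber feet. Steel base 150 (own x) x 120 mm (own y), 12 high; cream pump block on its +y half (130 x 46 mm, top at 62 mm); circuit board on a cup on its -y half (110 x 50 mm, 30 high). Origin: centre of its underside. In its frame the plunger is at x -34, y +33 mm, the indicator pin at x +36, y +33 mm. Holders a and b look alike.
- plunger_a_top (a point): Centre of the top face of that holder's plunger: a round black cap 36 mm in diameter and 14 mm thick on a steel stem. At rest the top is 106 mm above the bench, fully pressed 84 mm. The point moves with the cap.
- plunger_a (a joint): How far it is pressed: 0 up, 0.022 m fully down on its stop. A spring (4 N at the top, 10 N at the bottom, more when moved fast) returns it when let go. Each full stroke (fully down, fully up) ratchets that holder's pin up one 6 mm step on the way down (the first 2 to 8 mm); half strokes do not add up. Once the pin is fully out, more strokes do nothing.
- pin_a_tip (a point): Top of that holder's indicator pin, 16 mm in diameter, orange with a green foot that shows above its aluminium collar only when the pin is nearly fully out. The collar's top is 68 mm above the bench; the tip is 70 mm above it when the pin is in and 100 mm when fully out.
- pin_a (a joint): How far that pin stands out: 0 = in, 0.030 m = fully out (pumped up it stops at 0.0295 to 0.030). Friction keeps it where it is; only the pump's ratchet should lift it.
- holder_b: Vacuum board holder, loose, 1.3 kg, on rubber feet. Steel base 150 (own x) x 120 mm (own y), 12 high; cream pump block on its +y half (130 x 46 mm, top at 62 mm); circuit board on a cup on its -y half (110 x 50 mm, 30 high). Origin: centre of its underside. In its frame the plunger is at x -34, y +33 mm, the indicator pin at x +36, y +33 mm. Holders a and b look alike.
- plunger_b_top (a point): Centre of the top face of that holder's plunger: a round black cap 36 mm in diameter and 14 mm thick on a steel stem. At rest the top is 106 mm above the bench, fully pressed 84 mm. The point moves with the cap.
- plunger_b (a joint): How far it is pressed: 0 up, 0.022 m fully down on its stop. A spring (4 N at the top, 10 N at the bottom, more when moved fast) returns it when let go. Each full stroke (fully down, fully up) ratchets that holder's pin up one 6 mm step on the way down (the first 2 to 8 mm); half strokes do not add up. Once the pin is fully out, more strokes do nothing.
- pin_b_tip (a point): Top of that holder's indicator pin, 16 mm in diameter, orange with a green foot that shows above its aluminium collar only when the pin is nearly fully out. The collar's top is 68 mm above the bench; the tip is 70 mm above it when the pin is in and 100 mm when fully out.
- pin_b (a joint): How far that pin stands out: 0 = in, 0.030 m = fully out (pumped up it stops at 0.0295 to 0.030). Friction keeps it where it is; only the pump's ratchet should lift it.
- jar: Bystander: small amber glass jar with blue lid, 36 mm across, 55 mm high. Origin at the centre of its underside. Not to be moved.
- bottle: Bystander: white plastic bottle, 50 mm across, 120 mm high. Origin at the centre of its underside. Not to be moved.
- meter: Bystander: red hand-held test meter, 150 x 75 x 38 mm. Origin at the centre of its underside. Not to be moved.
- spool: Bystander: metal spool, 60 mm across, 40 mm high. Origin at the centre of its underside. Not to be moved.
- screwdriver: Bystander: screwdriver with yellow handle, lying. Origin at the centre of its underside. Not to be moved.
- tweezers: Bystander: steel tweezers about 135 mm long, lying flat. Origin at the centre of its underside. Not to be moved.
- spare_board: Bystander: loose spare circuit board, 90 x 60 x 6 mm, lying flat. Origin at the centre of its underside. Not to be moved.
Mind the look-alikes: they are no part of the job. Leave any purple look-alike of the holder_a alone.

How it is judged:
By the outcome, as a careful person would: the job done as asked, in the order asked, and still so for the second after the job is handed in, with the robot touching nothing.
It also fails if it takes over 43 s, if anything falls off the work surface, if the arm or the gripper's body presses on something with over 40 N, if the wrist force passes 120 N, or if a joint passes its speed limit or range.

### The arm

A 6-joint arm with a two-finger parallel gripper is mounted at the origin on the work surface. World frame = base frame: x ahead of the robot, y to its left, z up, the work surface at z = 0. Lengths are in m, angles in rad, forces in N, time in s.
With the tool pointing down it reaches from about 0.375 to 0.975 m from the base axis. Payload 3.8 kg.
Tool frame: the origin (TCP) lies midway between the tips of the shut fingers; the grasp point (between the pads) lies 19 mm behind it; x points along the fingers, y is the direction in which the jaws open and shut, and the axes are right-handed (so a half turn about x gives the same grasp; the last joint's range is limited). The gripper opens to 88 mm and grips with 3 to 60 N. Pads are 18 mm wide; open, the fingers measure 123 mm over their backs; the gripper's body (75 mm by 187 mm) begins 45 mm behind the grasp point.
Start: joints at [-1.33, 0.264, 1.604, -0, 1.274, -0.037], TCP at [0.185, -0.649, 0.239] pointing down, gripper open.
Joint ranges: [-2.63, 2.63], [-0.94, 2.18], [0.31, 2.57], [-1.31, 4.45], [0, 2.66], [-2.55, 2.55]. Speed limits (rad/s): [2.57, 2.57, 3.14, 3.14, 3.14, 3.14].

### API

Orientations are given as a rotation vector (axis times angle).
In Python, from cell import manip, inverse_kinematics, cams, order gives the robot as it stands. Calls block until the motion is done:
- manip.move_pose(position, orientation): joint-space move of the TCP to a pose.
- manip.move_linear(position, rate=0.15, rot=None): straight line of the TCP; rot=None keeps the orientation; rate is the mean speed in m/s.
- manip.set_joints(angles): joint-space move.
- manip.set_gripper(opening, force=None): finger opening in m; force is the grip in N (None keeps the last); returns when the fingers have stopped.
- manip.dwell(seconds).
- inverse_kinematics(position, orientation): joint angles nearest the present ones, or None.
- manip.state(): the state.
- cams.capture(name): name is "side" or "top"; returns a dict with "image" (480x640x3 uint8, blue, green, red), "z_map" (480x640 float32, m along the optical axis (not along the pixel's ray), 0 where there is no reading), "intrinsics" (3x3 intrinsics, pixels), "position" and "orientation" of the camera in the world. Camera axes: x right, y down, z forward; pixel columns grow to the right and rows downward; lengths in m; the calibration is good to about 2 mm. A picture is of the moment at which its call begins.
A pose or a line that the arm cannot do raises manip.IKError and nothing moves.
- order.close_job(): hands the job in, once; it reports no verdict.
The state is a dict: "clock": time; "joint_pos": joint angles; "joint_velocities": joint speeds; "tau": joint torques, N m; "tool_pos": TCP position; "tcp_rot": TCP orientation; "contact_force": force on the tool from outside, world axes, zero at the start; "moment": the same for the moment, N m; "gripper_width": finger opening in m.
Only numpy, scipy, OpenCV 4.12 (cv2) and the standard library are available. Lean on these libraries where they do the work, as an engineer would, in place of code of your own. Each camera call takes 0.05 s, during which the arm holds its last target.

## Working session

There is one attempt and no reset: what is moved stays moved. The work goes in short steps, each a Python script; the robot and the scene stay as the last script left them, time stands still between calls to the robot, and variables do not carry over. Pictures are saved under pics/ and viewed, and the job is handed in when it is done.

```bash
mkdir -p pics; ls
python3 - <<'E'
from cell import manip,cams
import cv2,numpy as np
for n in ("top","side"):
    c=cams.capture(n); cv2.imwrite(f"pics/{n}0.png",c["image"]); np.savez(f"{n}0.npz",**c)
    print(n,c["intrinsics"].tolist(),c["position"],c["orientation"])
s=manip.state();print(s["clock"],s["tool_pos"],s["tcp_rot"],s["contact_force"],s["gripper_width"])
E
```

```text
pics
top [[450.98999651787886, 0.0, 324.04853988523047], [0.0, 450.98999651787886, 236.70096300428784], [0.0, 0.0, 1.0]] [0.4703003  0.06389466 1.17201077] [-2.19020511  2.2286959  -0.10117153]
side [[452.3116830722992, 0.0, 329.15557498639146], [0.0, 452.3116830722992, 242.0043947106877], [0.0, 0.0, 1.0]] [-0.07353782  0.71827502  0.78643157] [-0.94749359  2.39141932 -1.15537047]
0.1 [ 0.18496248 -0.64849219  0.23749505] [ 2.07330931  0.29202086 -2.07372969] [-0.45532377  0.41096172 -0.35232961] 0.08823736935255534
```

View pics/top0.png

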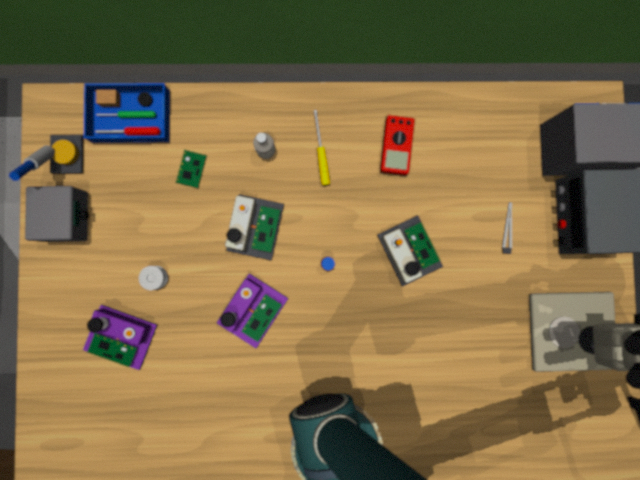

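View pics/side0.png

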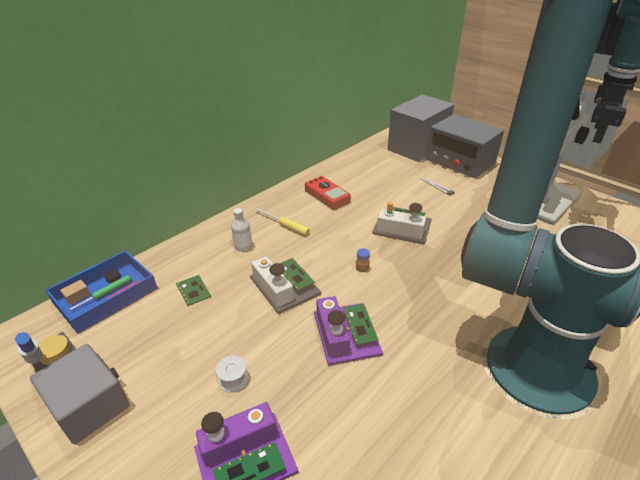

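Candidates in the top picture: a cream holder at (255,227), a cream holder at (410,250), and purple look-alikes at (252,310) and (120,337), which are excluded. I'll confirm with enlarged crops.

Run:
```python
import cv2,numpy as np
t=cv2.imread("pics/top0.png");s=cv2.imread("pics/side0.png")
def cr(im,x,y,w=100,h=75,k=4): return cv2.resize(im[y:y+h,x:x+w],None,fx=k,fy=k,interpolation=cv2.INTER_CUBIC)
a=np.vstack([np.hstack([cr(t,205,188),cr(t,360,212)]),np.hstack([cr(s,235,242),cr(s,355,185)])])
cv2.imwrite("pics/crop0.png",a)
```

```text
(no output)
```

View pics/crop0.png

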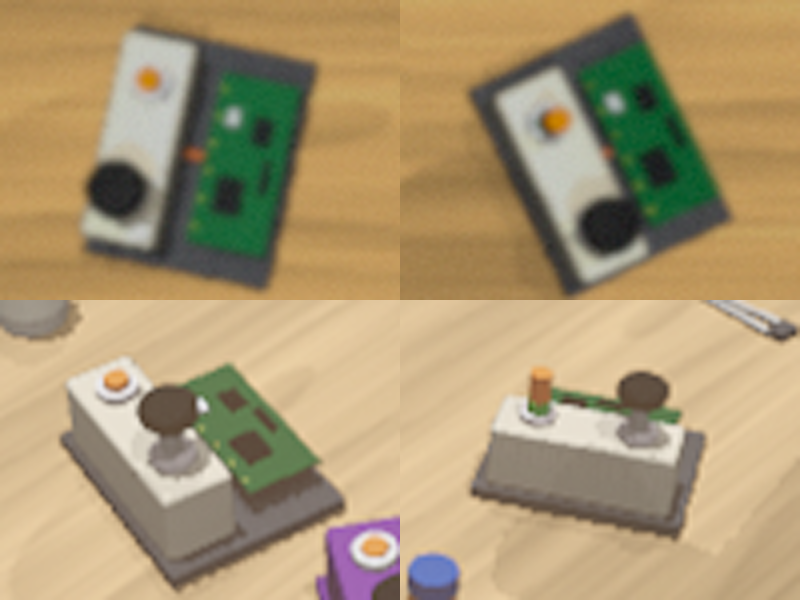

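The left-hand crops (top 255,227; side 285,280) show the target: pin in, orange disc at its collar. The right cream holder has its orange pin standing with the green foot showing, so it stays untouched. Next I'll measure the cap from both views.

```bash
cat > h.py <<'E'
import numpy as np
from scipy.spatial.transform import Rotation as R
def ray(c,u,v):
    K=c["intrinsics"];d=np.array([(u-K[0,2])/K[0,0],(v-K[1,2])/K[1,1],1.]);return R.from_rotvec(c["orientation"]).apply(d)
def tri(c1,p1,c2,p2):
    d1=ray(c1,*p1);d2=ray(c2,*p2);A=np.c_[d1,-d2];t=np.linalg.lstsq(A,c2["position"]-c1["position"],rcond=None)[0]
    a=c1["position"]+t[0]*d1;b=c2["position"]+t[1]*d2;return (a+b)/2,np.linalg.norm(a-b)
def atz(c,u,v,z):
    d=ray(c,u,v);return c["position"]+d*(z-c["position"][2])/d[2]
def cloud(c,box):
    x0,y0,x1,y1=box;K=c["intrinsics"];v,u=np.mgrid[y0:y1,x0:x1];z=c["z_map"][y0:y1,x0:x1]
    p=np.stack([(u-K[0,2])/K[0,0]*z,(v-K[1,2])/K[1,1]*z,z],-1)
    return R.from_rotvec(c["orientation"]).apply(p.reshape(-1,3))+c["position"],np.c_[u.ravel(),v.ravel()],z.ravel()>0
E
python3 - <<'E'
from h import *
T=dict(np.load("top0.npz"));S=dict(np.load("side0.npz"))
print("cap",tri(T,(234.2,234.7),S,(277,268)))
print("capR",tri(T,(360+209/4,212+225/4),S,(355+242/4,185+86/4)))
print("pin",tri(T,(205+148/4,188+79/4),S,(235+116/4,242+78/4)))
print("pinR",tri(T,(360+156/4,212+120/4),S,(355+141/4,185+72/4)))
print("cap at z=.106",atz(T,234.2,234.7,.106),atz(S,277,268,.106))
for n,c,b in (("T",T,(205,188,300,265)),("S",S,(235,242,335,320))):
    P,uv,ok=cloud(c,b);m=ok&(P[:,2]>.09)&(P[:,2]<.13)
    print(n,m.sum(),P[m].mean(0),np.median(P[m],0),P[m].min(0),P[m].max(0),uv[m].mean(0))
# surroundings within 0.15 of cap
    q=ok&(P[:,2]>.05)&(P[:,2]<.075);print(" block",q.sum(),P[q].mean(0))
E
```

```text
cap (array([0.53922341, 0.23867637, 0.10063795]), np.float64(0.0010301021393678749))
capR (array([ 0.45226271, -0.18272252,  0.1022983 ]), np.float64(0.0012763995847644698))
pin (array([0.60649845, 0.22391894, 0.07099043]), np.float64(0.0004635559989581693))
pinR (array([ 0.5152953 , -0.15352977,  0.09906044]), np.float64(0.0006639573194533185))
cap at z=.106 [0.53850883 0.23743737 0.106     ] [0.5348676  0.24272029 0.106     ]
T 180 [0.53848874 0.23811294 0.10588166] [0.53789449 0.23792453 0.10604271] [0.52128823 0.22162448 0.09727137] [0.55484871 0.25459015 0.11175389] [233.91666667 234.71666667]
 block 821 [0.57764388 0.22741993 0.06250054]
S 213 [0.48811129 0.24845497 0.1027378 ] [0.52851399 0.24944594 0.10375158] [0.33925759 0.22517753 0.09102663] [0.5542888  0.27169693 0.10653275] [290.46478873 281.06103286]
 block 988 [0.51237443 0.2352694  0.06110251]
```

Cap top is about (0.5385, 0.238, 0.106). Cap to pin is 69 mm against 70 expected, and the cap height matches. Next: close the gripper, lift, and check clearances while planning the move.

Run:
```python
from h import *
from cell import manip,inverse_kinematics
T=dict(np.load("top0.npz"))
P,uv,ok=cloud(T,(530,100,640,260)); print("boxes",np.percentile(P[ok],[2,98],axis=0))
a=np.array([.6065-.5385,.2239-.238]);a/=np.linalg.norm(a)
s=manip.state();print(R.from_rotvec(s["tcp_rot"]).as_matrix().round(2).tolist())
for sg in(1,-1):
    y=sg*np.array([-a[1],a[0],0]);x=np.array([0,0,-1.]);o=R.from_matrix(np.c_[x,y,np.cross(x,y)]).as_rotvec()
    for z in(.2,.115,.083):
        q=inverse_kinematics([.5385,.238,z],o);print(sg,z,o,None if q is None else np.round(q,3))
```

```text
boxes [[ 0.47293213 -0.73514807 -0.00368399]
 [ 0.88723697 -0.53403196  0.16219355]]
[[-0.0, 0.27, -0.96], [0.0, -0.96, -0.27], [-1.0, -0.0, -0.0]]
1 0.2 [ 0.16052857  1.56482855 -0.16052857] [ 0.374  0.13   1.836 -0.     1.176 -0.992]
1 0.115 [ 0.16052857  1.56482855 -0.16052857] [ 0.374  0.209  1.912 -0.     1.02  -0.992]
1 0.083 [ 0.16052857  1.56482855 -0.16052857] [ 0.374  0.246  1.934 -0.     0.962 -0.992]
-1 0.2 [-2.11374901  0.2168398   2.11374901] [ 0.374  0.13   1.836 -0.     1.176  2.149]
-1 0.115 [-2.11374901  0.2168398   2.11374901] [ 0.374  0.209  1.912 -0.     1.02   2.149]
-1 0.083 [-2.11374901  0.2168398   2.11374901] [ 0.374  0.246  1.934 -0.     0.962  2.149]
```

```bash
cat > pose.py <<'E'
import numpy as np
O=[0.16052857,1.56482855,-0.16052857]; XY=[.5385,.238]
E
python3 - <<'E'
from h import *;from pose import *
from cell import manip,cams
import cv2
manip.set_gripper(0.0,20)
p=manip.state()["tool_pos"]; manip.move_linear([p[0],p[1],.32],rate=.2)
manip.move_pose(XY+[.20],O)
manip.move_linear(XY+[.12],rate=.12)
s=manip.state();print(s["clock"],s["tool_pos"],s["contact_force"],s["gripper_width"])
for n in("top","side"):
    c=cams.capture(n);cv2.imwrite(f"pics/{n}1.png",c["image"])
    x,y=(180,160) if n=="top" else (200,180)
    cv2.imwrite(f"pics/{n}1c.png",cv2.resize(c["image"][y:y+140,x:x+180],None,fx=4,fy=4,interpolation=cv2.INTER_CUBIC))
E
```

```text
6.1333 [0.53905722 0.23816976 0.12059576] [ 0.89634706  0.52060476 -0.09900027] 9.664977938941371e-05
```

View pics/side1c.png

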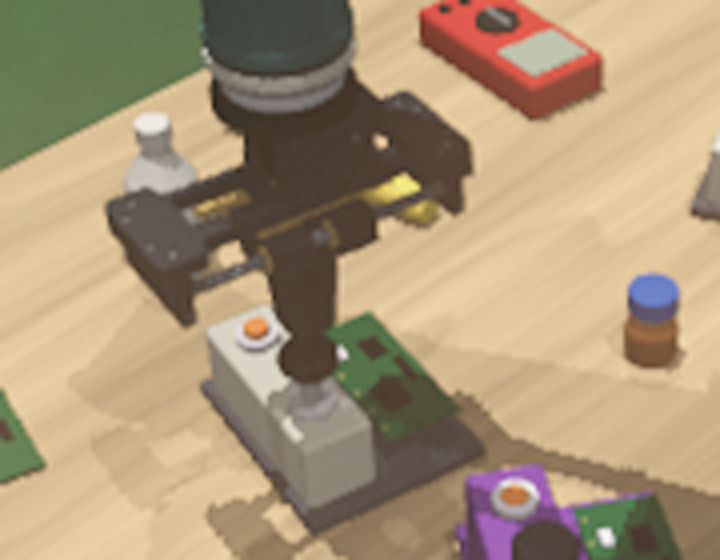

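View pics/top1c.png

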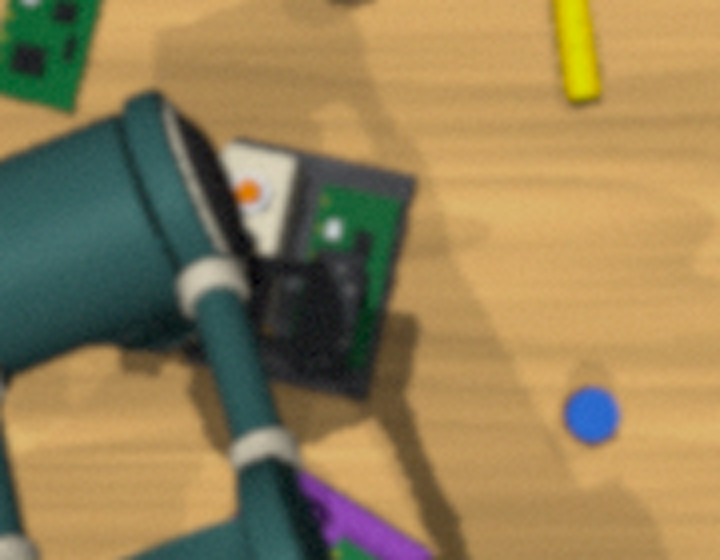

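The side crop shows the shut fingers right over the cap at (305,350), clear of the pin at (257,327). Now the first stroke, with force monitoring.

Run:
```python
from h import *;from pose import *
from cell import manip
def rep(l):
    s=manip.state();print(l,round(s["clock"],2),s["tool_pos"].round(4) if hasattr(s["tool_pos"],'round') else s["tool_pos"],np.round(s["contact_force"],1))
    return s
for z in(.109,.104,.095,.087,.084,.083,.082):
    manip.move_linear(XY+[z],rate=.05); s=rep(z)
    if abs(s["contact_force"][2])>25: break
```

```text
0.109 6.6 [0.538  0.2378 0.1084] [ 0.3  0.3 -0.6]
0.104 6.85 [0.5391 0.2383 0.1047] [-0.4 -0.1  4.2]
0.095 7.18 [0.5392 0.2383 0.096 ] [-0.8 -0.2  6.4]
0.087 7.49 [0.5392 0.2383 0.0884] [-1.6 -1.   8.9]
0.084 7.74 [0.5393 0.2383 0.0856] [-2.4 -0.5 10. ]
0.083 7.99 [0.5393 0.2383 0.0848] [-2.5 -0.7  9.8]
0.082 8.24 [0.5393 0.2383 0.0846] [-5.  -1.2 14.3]
```

The stop shows as a force jump at TCP 0.0846. I'll release and check the pin.

```bash
cat > look.py <<'E'
from cell import cams
import cv2
def look(tag):
    c=cams.capture("side")
    cv2.imwrite(f"pics/{tag}.png",cv2.resize(c["image"][240:325,235:335],None,fx=6,fy=6,interpolation=cv2.INTER_CUBIC))
E
python3 - <<'E'
from h import *;from pose import *;from look import look
from cell import manip
def rep(l):
    s=manip.state();print(l,round(s["clock"],2),s["tool_pos"].round(4),np.round(s["contact_force"],1))
manip.move_linear(XY+[.081],rate=.05);rep("down")
manip.move_linear(XY+[.113],rate=.05);manip.dwell(.15);rep("up");look("s1")
E
```

```text
down 8.49 [0.5393 0.2383 0.0846] [-6.  -2.6 19.4]
up 9.43 [0.5379 0.2378 0.1121] [ 0.2  0.2 -0.5]
```

View pics/s1.png

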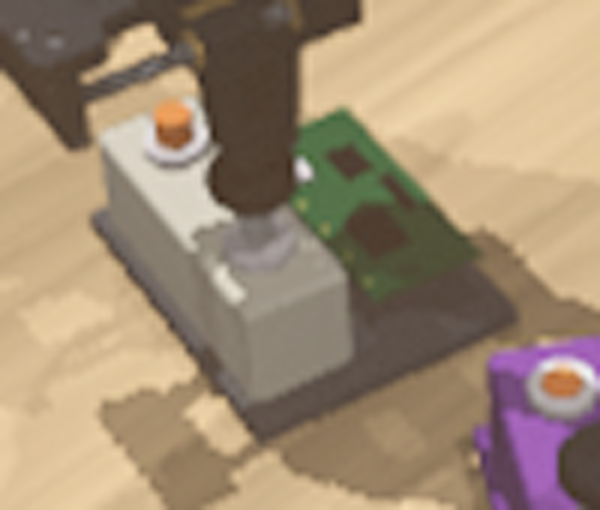

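The pin, at (175,125) in the crop, now stands about one step out and the holder hasn't moved. Three more strokes, then another look.

Run:
```python
from h import *;from pose import *;from look import look
from cell import manip
def rep(l):
    s=manip.state();print(l,round(s["clock"],2),s["tool_pos"].round(4),np.round(s["contact_force"],1))
for i in(2,3,4):
    manip.move_linear(XY+[.0815],rate=.05);manip.dwell(.1);rep(f"down{i}")
    manip.move_linear(XY+[.113],rate=.05);manip.dwell(.15);rep("up");look(f"s{i}")
```

```text
down2 10.37 [0.5392 0.2383 0.0845] [-6.9 -2.6 18.4]
up 11.3 [0.5379 0.2378 0.1122] [ 0.3 -0.2  0.3]
down3 12.23 [0.5393 0.2383 0.0846] [-6.4 -2.3 19.1]
up 13.17 [0.5379 0.2378 0.1122] [ 0.1  0.3 -0.6]
down4 14.1 [0.5393 0.2383 0.0845] [-5.9 -2.4 18.8]
up 15.03 [0.538  0.2378 0.1122] [-1.1  0.   0.6]
```

View pics/s4.png

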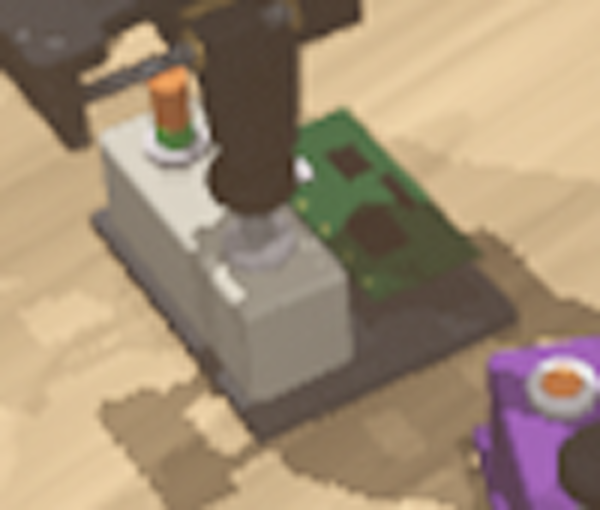

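The green foot is starting to show (175,135), but the pin isn't fully out. One more stroke, plus one spare, which does no harm according to the text.

Run:
```python
from h import *;from pose import *;from look import look
from cell import manip,cams
import cv2
def rep(l):
    s=manip.state();print(l,round(s["clock"],2),s["tool_pos"].round(4),np.round(s["contact_force"],1))
for i in(5,6):
    manip.move_linear(XY+[.0815],rate=.05);manip.dwell(.1);rep(f"down{i}")
    manip.move_linear(XY+[.113],rate=.05);manip.dwell(.15);rep("up");look(f"s{i}")
manip.move_linear(XY+[.28],rate=.15)
q=manip.state()["joint_pos"]; q=list(q); q[0]=-0.6
manip.set_joints(q);rep("clear")
for n in("top","side"):
    c=cams.capture(n);np.savez(f"{n}9.npz",**c);cv2.imwrite(f"pics/{n}9.png",c["image"])
t=cv2.imread("pics/top9.png");s=cv2.imread("pics/side9.png")
def cr(im,x,y,w=100,h=75,k=4): return cv2.resize(im[y:y+h,x:x+w],None,fx=k,fy=k,interpolation=cv2.INTER_CUBIC)
cv2.imwrite("pics/crop9.png",np.vstack([np.hstack([cr(t,205,188),cr(t,360,212)]),np.hstack([cr(s,235,242),cr(s,355,185)])]))
```

```text
down5 15.97 [0.5393 0.2384 0.0845] [-6.4 -3.7 19.2]
up 16.9 [0.538  0.2378 0.1122] [-0.7 -0.7 -0. ]
down6 17.83 [0.5393 0.2383 0.0846] [-6.9 -3.  17.8]
up 18.77 [0.538  0.2378 0.1122] [-0.1  0.1 -0.4]
clear 22.07 [ 0.4994 -0.3103  0.2786] [-0.5  0.5  0.3]
```

View pics/crop9.png

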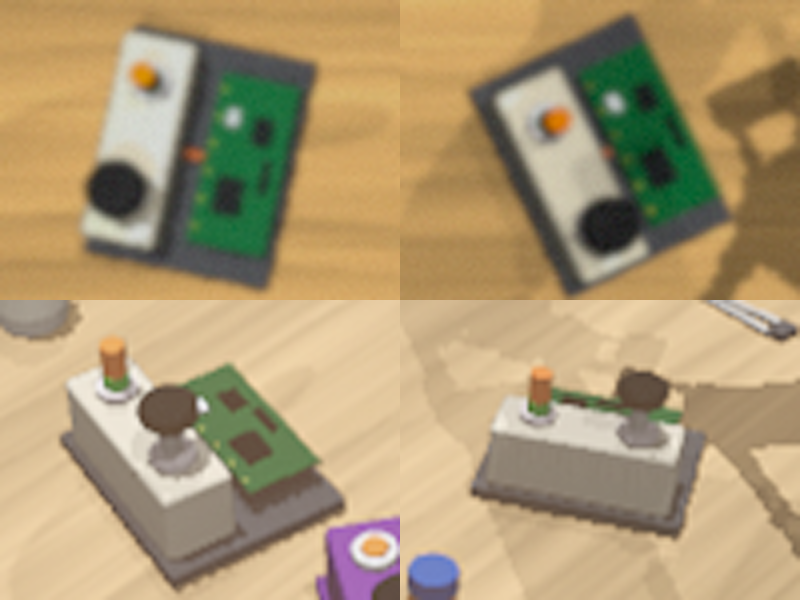

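View pics/side9.png

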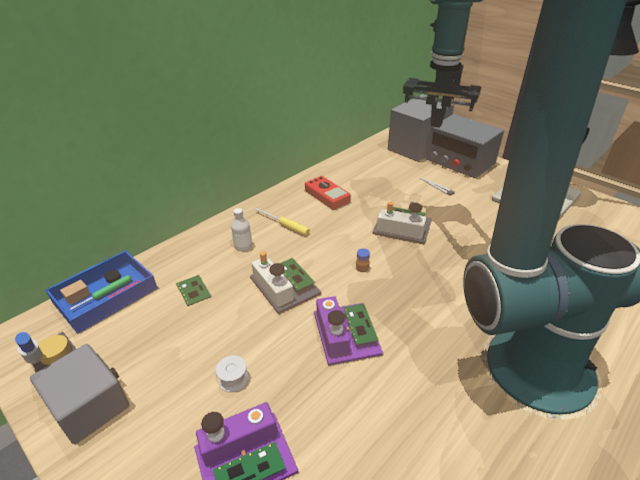

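The left pin now stands with its green foot showing (side crop 113,365) and the holder outlines are unchanged. I'll check the tip height numerically, then hand in.

Run:
```python
from h import *
T=dict(np.load("top9.npz"));S=dict(np.load("side9.npz"));S0=dict(np.load("side0.npz"));T0=dict(np.load("top0.npz"))
print("pin",tri(T,(205+144/4,188+75/4),S,(235+112/4,242+43/4)))
for n,A,B,b in(("T",T,T0,(205,188,300,265)),("S",S,S0,(235,242,335,320))):
    P,uv,ok=cloud(A,b)
    near=ok&(np.hypot(P[:,0]-.6065,P[:,1]-.2239)<.014)&(P[:,2]>.08);print(n,"pin z max",np.sort(P[near][:,2])[-6:].round(4))
    cap=ok&(np.hypot(P[:,0]-.5385,P[:,1]-.238)<.014);print(" cap z",np.median(P[cap][:,2]))
d=np.abs(T["image"].astype(int)-T0["image"]).max(2)[188:265,205:300];print("top diff px>40:",np.argwhere(d>40)[:,::-1].tolist()[:30])
```

```text
pin (array([0.60622175, 0.22298289, 0.09791267]), np.float64(0.0021959525137281465))
T pin z max [0.1026 0.1026 0.1026 0.1036 0.1041 0.1045]
 cap z 0.1061471366730079
S pin z max [0.0984 0.0987 0.099  0.099  0.0998 0.0998]
 cap z 0.07993833155621244
top diff px>40: [[34, 15], [35, 15], [33, 16], [34, 16], [35, 16], [36, 16], [32, 17], [33, 17], [34, 17], [35, 17], [36, 17], [32, 18], [33, 18], [34, 18], [35, 18], [36, 18], [32, 19], [33, 19], [34, 19], [35, 19], [39, 19], [33, 20], [34, 20], [38, 20], [39, 20], [40, 20], [36, 21], [37, 21], [38, 21], [39, 21]]
```

The pin tip is at about 0.100 m, the cap is up at 0.106, and in the target holder's part of the top picture the listed changes lie at the pin.

Run:
```python
from cell import order,manip
order.close_job();print(manip.state()["clock"])
```

```text
the job is handed in; nothing more can be done
the job is handed in; nothing more can be done
```

I pumped the cream holder whose pin was down (top picture about 255,227) and handed the job in at about 22 s on the robot's clock. I gave it six full strokes with the shut fingertips: five to bring the pin out and one spare. Then I let the plunger rise and swung the arm clear.

**Strokes:** each one reached the stop, with the fingertips at 0.0845 m and about 18–19 N, and came fully clear again at 0.112 m with about 0 N.

**Pin:** the green foot shows. The tip measured 0.098 m by triangulation, about 0.099–0.100 m by the side camera's depth and 0.103–0.104 m by the top camera's, against 0.100 m expected.

**Plunger:** the cap is back up at 0.106 m by the top camera. The side camera gave 0.080 m in the same check. I put this down to its patch also catching the stem and block below the cap, since its picture shows the cap fully up.

**Nothing else moved:** the other holder, the purple look-alikes and the rest of the bench look unchanged in the pictures. I compared pixels only around the pumped holder, and the differences I listed there were all at the pin.

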